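Photometer sample changer to its middle click

TASK

The photometer's sample changer has been left pulled all the way out. Slide its rod, the one with the round knob, to the middle of its three click positions, so that the middle of the three sample cells stands in the beam, and let go of it. Leave the other rod (the one with the flat tab) and the conical flask where they are.

Things in the scene. Friction and masses are not known exactly. Their poses are not given: they have to be found in the camera images.
- cell_rod (a joint): How far the round-knob rod is pushed in (m): 0 fully out, 0.050 fully in; clicks at 0, 0.025 and 0.050. Starts fully out, give or take 4 mm. Let go within 10 mm of a click, it is drawn in and held; some 7 N to leave a click. It carries three square glass cells 25 mm apart in the open well of its module; two black bars beside the well, 95 mm behind the module's front, mark the beam.
- cell_knob (a point): Centre of the black round ball knob, 32 mm across, on the end of the sample-changer rod (10 mm thick), 75 mm above the table. Moves with the rod. x points along the rod into the fixed instrument (push = +x), z up. Lies 55 mm (in) to 105 mm (out) before the front of its grey module, left or right of two, each 115 mm tall, 130 wide; white housing 170 tall, 190 mm behind that front.
- filter_tab (a point): Centre of the black flat upright tab (8 mm thick, 36 tall, 22 along the rod) on the filter rod of the neighbouring grey module: parallel to the round-knob rod, 144 mm beside it, same height and axes, 65 to 95 mm before the module's front. It slides easily (3 N) and is not to be moved.
- flask: Loose conical glass flask, 64 mm across the base, 95 mm tall, 120 g, origin at the centre of its underside; stands on the table 210 to 240 mm before the front of the modules. Not to be disturbed.

How it is judged:
By the outcome, as a careful person would: the job done as asked, in the order asked, and still so for the second after the job is handed in, with the robot touching nothing.
It also fails if it takes over 29 s, if anything falls off the work surface, if the arm or the gripper's body presses on something with over 40 N, if the wrist force passes 120 N, or if a joint passes its speed limit or range.

ROBOT

A 7-joint arm with a two-finger parallel gripper is mounted at the origin on the work surface. World frame = base frame: x ahead of the robot, y to its left, z up, the work surface at z = 0. Lengths are in m, angles in rad, forces in N, time in s.
With the tool pointing down it reaches from about 0.4 to 0.85 m from the base axis. Payload 4.5 kg.
Tool frame: the origin (TCP) lies on the mounting face of the last link; the fingertips stand 166 mm ahead of it and the grasp point (between the pads) lies 147 mm ahead of it; y points along the fingers, z is the direction in which the jaws open and shut, and the axes are right-handed (so a half turn about y gives the same grasp; the last joint's range is limited). The gripper opens to 88 mm and grips with 3 to 60 N. Pads are 18 mm wide; open, the fingers measure 123 mm over their backs; the gripper's body (75 mm by 187 mm) begins 45 mm behind the grasp point.
Start: joints at [1.2, 0.689, -0.195, 1.565, 0.157, 0.902, -0.215], TCP at [0.246, -0.574, 0.405] pointing down, gripper open.
Joint ranges: [-3.01, 3.01], [-0.46, 2.08], [-1.47, 1.51], [0.13, 2.56], [-1, 4.14], [0.04, 2.09], [-2.66, 2.66]. Speed limits (rad/s): [2.57, 2.57, 3.14, 3.14, 3.14, 3.14, 3.14].

INTERFACE

Orientations are given as a unit quaternion [x, y, z, w].
In Python, from plant import r gives the robot as it stands.
- The arm moves only by the tool arm_command, never from a script. Its argument "deltas" is a list of rows, each an object of numbers: "dx", "dy", "dz": the shift along the tool's x, y, z each as a share of 1000 mm, from -1 to 1; "wx", "wy", "wz": the turn, a rotation vector about the tool's x, y, z each as a share of 45 degrees, from -1 to 1. In form: [{"dx": .., "dy": .., "dz": .., "wx": .., "wy": .., "wz": ..}, ...]. A call has exactly 5 rows; each row is the pose to reach, as a shift and turn from the pose commanded when the call began, along the tool's axes at that moment; what a row does not reach only later rows make up. A row lasts 1/10 s, in which the tool goes at most 50 mm and 8.59 degrees, less where a joint would pass 70% of its speed; a pose out of reach is approached as far as the arm can. A call with a number of a shift or a turn outside -1 to 1 is refused whole. A call with a gripper value outside its range is refused whole. "claw" is the opening, from -1 (shut) to 1 (fully open), set as the call begins (left out, the last holds). The fingers move at their own pace and stop on an object; "grip_force" is the grip in N (left out, the last holds). Time passes only in rows, so rows that repeat a pose let the fingers close, or fill a call up. It gives the time, the measured TCP pose, the force and the opening at its end, in the units of the state.
- r.get_state(): the state, without advancing time (a new reading comes with each control period).
- r.snapshot(name): name is "scene" or "side" or "wrist"; returns the picture (384x512x3 uint8, red, green, blue); there is no depth.
- r.get_calibration(name): a dict with "vertical_fov" (degrees; the focal length in pixels is half the picture's height over the tangent of half this angle, whatever the lens; pixels are square), "cx", "cy" (the principal point, pixels), "R" (3x3) and "t" (3): a world point X has camera coordinates R X + t. Camera axes: x right, y down, z forward; pixel columns grow to the right and rows downward; lengths in m; the calibration is good to about 2 mm. A picture is of the moment at which its call begins: read the wrist's pose just before it. get_calibration takes no time and is no camera call; for the wrist camera it gives the pose at the moment of the call.
- r.finish_job(): hands the job in, once; it reports no verdict.
The state is a dict: "clock": time; "q": joint angles; "qd": joint speeds; "joint_torque": joint torques, N m; "tool_pos": TCP position; "eef_rot": TCP orientation; "contact_force": force on the tool from outside, world axes, zero at the start; "moment": the same for the moment, N m; "opening": opening from 0.0 (shut) to 1.0 (fully open).
Only numpy, scipy, OpenCV 4.12 (cv2) and the standard library are available. Lean on these libraries where they do the work, as an engineer would, in place of code of your own. Each camera call takes 0.05 s, during which the arm holds its last target.

## Working session

There is one attempt and no reset: what is moved stays moved. The work goes in short steps, Python scripts to look and compute and a tool call to move; the robot and the scene stay as the last step left them, time stands still between calls to the robot, and variables do not carry over. Pictures are saved under pics/ and viewed, and the job is handed in when it is done.

Besides the shell and the picture viewer there is one more tool, called after "Request:" by a JSON object that holds its "op" and its "data", one argument or row to a line. arm_command: Moves the arm, as the interface text tells. Shift numbers are shares of 1000 mm and turn numbers shares of 45 degrees, none past 1 either way. Its arguments: {"type":"object","properties":{"deltas":{"type":"array","items":{"type":"object","properties":{"dx":{"type":"number","minimum":-1,"maximum":1},"dy":{"type":"number","minimum":-1,"maximum":1},"dz":{"type":"number","minimum":-1,"maximum":1},"wx":{"type":"number","minimum":-1,"maximum":1},"wy":{"type":"number","minimum":-1,"maximum":1},"wz":{"type":"number","minimum":-1,"maximum":1}}}},"claw":{"type":"number"},"grip_force":{"type":"number"}},"required":["deltas"]}

```bash
mkdir -p pics; python3 - <<'E'
from plant import r
import cv2
s=r.get_state();print(s['clock'],s['tool_pos'],s['eef_rot'],s['contact_force'],s['opening'])
for n in ['scene','side']:
    c=r.get_calibration(n);print(n,c)
    cv2.imwrite(f'pics/{n}0.png',cv2.cvtColor(r.snapshot(n),cv2.COLOR_RGB2BGR))
E
ls
```

```text
0.0 [ 0.2459857  -0.5742057   0.40391104] [-0.14233973  0.69328488 -0.6920514   0.14198708] [-0.54921502 -0.54183627  0.14269769] 1.0030665355344925
scene {'vertical_fov': 51.90146383255851, 'cx': 258.1296039500799, 'cy': 187.69788383564506, 'R': array([[ 0.60633676,  0.79515252, -0.00939114],
       [ 0.56929786, -0.44229808, -0.69301685],
       [-0.55520778,  0.41485524, -0.72086022]]), 't': array([-0.32085913, -0.27928128,  1.04621442])}
side {'vertical_fov': 51.63998531600016, 'cx': 248.72237190756232, 'cy': 191.3980272462461, 'R': array([[-0.96736815, -0.2531985 ,  0.00945403],
       [-0.18508219,  0.68065667, -0.70883784],
       [ 0.17304172, -0.68745692, -0.70530812]]), 't': array([0.55345324, 0.16573869, 0.59157618])}
pics
```

```bash
python3 - <<'E'
import cv2
for n in ['scene','side']:
    cv2.imwrite(f'pics/{n}0b.png',cv2.resize(cv2.imread(f'pics/{n}0.png'),(800,600),interpolation=cv2.INTER_CUBIC))
E
```

```text
(no output)
```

View pics/scene0b.png

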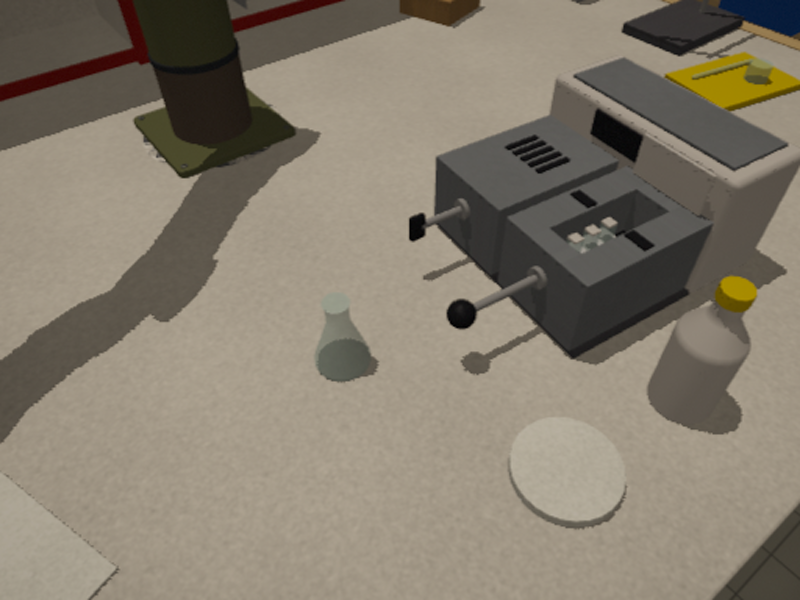

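View pics/side0b.png

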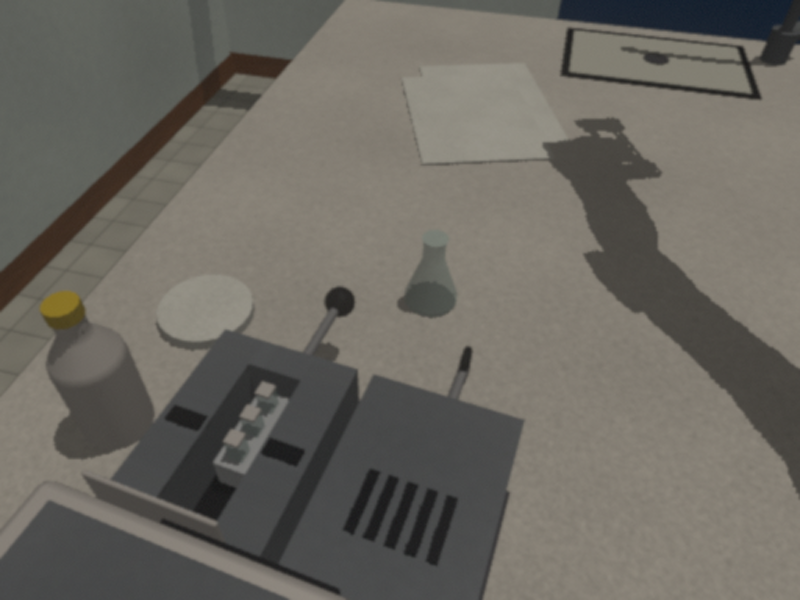

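The scene view shows the ball knob at about (461,313), the tab at (417,227) and the flask base at (342,362), all on the 800x600 scale. In the side view the knob is at (340,301) and the flask at (430,298). Next I'll measure them.

```bash
cat > h.py <<'E'
import numpy as np, cv2
def cam(c):
    f=192/np.tan(np.radians(c['vertical_fov'])/2); K=np.array([[f,0,c['cx']],[0,f,c['cy']],[0,0,1]])
    return K,np.array(c['R']),np.array(c['t'])
def plane(c,uv,z):
    K,R,t=cam(c); o=-R.T@t; d=R.T@np.linalg.inv(K)@np.array([*uv,1.]); return o+d*(z-o[2])/d[2]
def tri(c1,p1,c2,p2):
    P=[]
    for c in(c1,c2):
        K,R,t=cam(c);P.append(K@np.c_[R,t])
    X=cv2.triangulatePoints(P[0],P[1],np.float64(p1).reshape(2,1),np.float64(p2).reshape(2,1));return (X[:3]/X[3]).ravel()
def proj(c,X):
    K,R,t=cam(c);p=K@(R@np.array(X)+t);return p[:2]/p[2]
def blobs(img,thr=40,lo=30,hi=800):
    m=(img.max(2)<thr).astype(np.uint8)
    n,l,s,ce=cv2.connectedComponentsWithStats(m)
    return [(ce[i].round(2).tolist(),s[i].tolist()) for i in range(1,n) if lo<s[i][4]<hi]
E
python3 - <<'E'
from plant import r
from h import *
cs=r.get_calibration('scene');cd=r.get_calibration('side')
for n in ['scene','side']:
    print(n,*blobs(cv2.imread(f'pics/{n}0.png')),sep='\n')
for n,c,pts in [('scene',cs,dict(knob=(461,313),entry=(540,279),tab=(417,227),tentry=(464,210))),('side',cd,dict(knob=(340,301),tab=(466,359),rodmid=(309,353)))]:
    for k,p in pts.items(): print(n,k,plane(c,np.array(p)*.64,.075).round(4))
print('flask',plane(cs,np.array((342,360))*.64,0),plane(cd,np.array((430,297))*.64,0))
# module top corners z=.115
for p in [(436,159),(555,118),(617,163),(505,214),(512,214),(576,280),(711,226)]: print(p,plane(cs,np.array(p)*.64,.115).round(4))
E
```

```text
scene
([436.0, 23.06], [399, 8, 77, 27, 492])
([393.97, 86.17], [378, 70, 33, 34, 556])
([333.5, 91.0], [324, 87, 20, 9, 56])
([338.32, 94.47], [328, 90, 21, 10, 62])
([342.95, 98.1], [333, 94, 21, 9, 62])
([348.17, 101.71], [338, 97, 21, 10, 65])
([353.03, 105.59], [343, 101, 21, 10, 68])
([373.13, 127.11], [365, 122, 17, 11, 85])
([266.3, 145.12], [262, 137, 10, 17, 136])
([295.09, 158.06], [280, 143, 31, 31, 32])
([407.17, 152.92], [394, 147, 24, 13, 118])
([396.25, 206.74], [328, 185, 112, 44, 450])
([295.04, 200.79], [286, 192, 19, 18, 250])
side
([506.2, 6.81], [501, 0, 11, 19, 54])
([363.07, 32.16], [361, 19, 5, 28, 45])
([479.26, 47.77], [473, 31, 13, 31, 62])
([118.67, 267.17], [107, 260, 24, 15, 205])
([180.66, 288.83], [168, 281, 26, 17, 247])
([230.94, 320.59], [221, 301, 21, 40, 254])
([136.72, 318.69], [124, 304, 26, 28, 365])
([243.49, 325.02], [233, 305, 21, 41, 257])
([256.18, 329.55], [247, 309, 20, 42, 258])
([268.98, 334.64], [260, 314, 19, 42, 261])
([282.26, 338.99], [274, 318, 18, 43, 257])
([159.61, 355.33], [104, 333, 113, 46, 234])
scene knob [0.6228 0.0058 0.075 ]
scene entry [0.6381 0.1082 0.075 ]
scene tab [0.4843 0.0559 0.075 ]
scene tentry [0.4946 0.1223 0.075 ]
side knob [0.6231 0.007  0.075 ]
side tab [0.484  0.0497 0.075 ]
side rodmid [0.6301 0.0816 0.075 ]
flask [ 0.54586455 -0.10048975  0.        ] [ 0.54595999 -0.09872136  0.        ]
(436, 159) [0.4323 0.127  0.115 ]
(555, 118) [0.4566 0.317  0.115 ]
(617, 163) [0.5778 0.2983 0.115 ]
(505, 214) [0.5651 0.1189 0.115 ]
(512, 214) [0.57   0.1252 0.115 ]
(576, 280) [0.686  0.1018 0.115 ]
(711, 226) [0.7201 0.2833 0.115 ]
```

```bash
cat >> h.py <<'E'
from scipy.spatial.transform import Rotation as Ro
def plan(r,goal,yaw):
    """goal grasp pt (world), yaw of rod (from +y towards +x)"""
    s=r.get_state(); R0=Ro.from_quat(s['eef_rot']); p=np.array(s['tool_pos'])
    u=np.array([np.sin(yaw),np.cos(yaw),0]); j=np.array([u[1],-u[0],0]); d=np.array([0,0,-1.])
    best=[]
    for sg in(1,-1):
        z=sg*j; Rg=Ro.from_matrix(np.c_[np.cross(d,z),d,z]); rv=(R0.inv()*Rg).as_rotvec()
        sh=R0.inv().apply(np.array(goal)-.147*d-p)
        print('sg',sg,'shift m',sh.round(4),'turn/45',(np.degrees(rv)/45).round(3),'along rod in tool',R0.inv().apply(u).round(3))
    print('grasp now',(p+.147*R0.as_matrix()[:,1]).round(4),'axes',R0.as_matrix().round(3).tolist(),'F',np.round(s['contact_force'],1),'op',round(s['opening'],3),'t',s['clock'])
E
python3 - <<'E'
from plant import r
from h import *
cs=r.get_calibration('scene');cd=r.get_calibration('side')
k1=(295.04,200.79)
im=cv2.imread('pics/side0.png');
m=(im.max(2)<50).astype(np.uint8);n,l,s,ce=cv2.connectedComponentsWithStats(m);print([(ce[i],s[i]) for i in range(1,n) if 150<ce[i][0]<330 and 150<ce[i][1]<260 and s[i][4]>30])
a=tri(cs,(373.13,127.11),cd,(180.66,288.83));b=tri(cs,(407.17,152.92),cd,(118.67,267.17));print('bars',a,b,np.linalg.norm(b-a)); v=b-a;yb=np.arctan2(-v[1],v[0]);print('yaw bars',yb)
mid=(a+b)/2
K=tri(cs,k1,cd,(217.5,192.6));print('knob',K)
w=mid-K;print('knob->beam dist',np.hypot(*w[:2]),'yaw',np.arctan2(w[0],w[1]))
for yaw in(yb,np.arctan2(w[0],w[1])):plan(r,[K[0],K[1],.15],yaw)
print(r.get_state()['q'])
E
```

```text
[(array([217.51707317, 192.13170732]), array([209, 185,  17,  17, 205], dtype=int32)), (array([297.64285714, 230.07142857]), array([295, 223,   6,  14,  56], dtype=int32))]
bars [0.60116646 0.20965383 0.11554143] [0.68508968 0.20079615 0.11595183] 0.08439035832376435
yaw bars 0.10515569320613072
knob [0.62332653 0.00583406 0.0740709 ]
knob->beam dist 0.2003717665066868 yaw 0.0989855599924941
sg 1 shift m [-0.5753  0.1076 -0.3844] turn/45 [ 2.000e-03 -1.351e+00 -1.000e-03] along rod in tool [-0.488  0.001 -0.873]
sg -1 shift m [-0.5753  0.1076 -0.3844] turn/45 [1.000e-03 2.649e+00 2.000e-03] along rod in tool [-0.488  0.001 -0.873]
grasp now [ 0.2459 -0.574   0.257 ] axes [[-0.919, -0.001, 0.394], [-0.394, 0.001, -0.919], [0.0, -1.0, -0.002]] F [-1.4 -0.4  0.5] op 0.998 t 0.1
sg 1 shift m [-0.5753  0.1076 -0.3844] turn/45 [ 2.000e-03 -1.358e+00 -1.000e-03] along rod in tool [-0.483  0.001 -0.876]
sg -1 shift m [-0.5753  0.1076 -0.3844] turn/45 [1.000e-03 2.642e+00 2.000e-03] along rod in tool [-0.483  0.001 -0.876]
grasp now [ 0.2459 -0.574   0.257 ] axes [[-0.919, -0.001, 0.394], [-0.394, 0.001, -0.919], [0.0, -1.0, -0.002]] F [-1.4 -0.4  0.5] op 0.998 t 0.1
[ 1.19979524  0.68987587 -0.19451027  1.56622054  0.15729476  0.90249785
 -0.21511007]
```

Request:
{"op": "arm_command", "data": {
  "deltas": [
    {"dx": -0.036,"dz": -0.024,"wy": -0.16},
    {"dx": -0.072,"dz": -0.048,"wy": -0.32},
    {"dx": -0.108,"dz": -0.072,"wy": -0.48},
    {"dx": -0.144,"dz": -0.096,"wy": -0.64},
    {"dx": -0.18,"dz": -0.12,"wy": -0.8}
  ],
  "claw": 1,
  "grip_force": 25
}}

```text
invalid input at $.deltas[0]: expected keys dx, dy, dz, wx, wy, wz
```

```bash
python3 - <<'E'
from plant import r
from h import *
plan(r,[.6233,.006,.15],.102)
E
```

```text
sg 1 shift m [-0.5753  0.1076 -0.3845] turn/45 [ 2.000e-03 -1.355e+00 -1.000e-03] along rod in tool [-0.485  0.001 -0.874]
sg -1 shift m [-0.5753  0.1076 -0.3845] turn/45 [1.000e-03 2.645e+00 2.000e-03] along rod in tool [-0.485  0.001 -0.874]
grasp now [ 0.2459 -0.574   0.257 ] axes [[-0.919, -0.001, 0.394], [-0.394, 0.001, -0.919], [0.0, -1.0, -0.002]] F [-1.4 -0.4  0.5] op 0.998 t 0.1
```

Request:
{"op": "arm_command", "data": {
  "deltas": [
    {"dx": -0.036,"dy": 0,"dz": -0.024,"wx": 0,"wy": -0.16,"wz": 0},
    {"dx": -0.072,"dy": 0,"dz": -0.048,"wx": 0,"wy": -0.32,"wz": 0},
    {"dx": -0.108,"dy": 0,"dz": -0.072,"wx": 0,"wy": -0.48,"wz": 0},
    {"dx": -0.144,"dy": 0,"dz": -0.096,"wx": 0,"wy": -0.64,"wz": 0},
    {"dx": -0.18,"dy": 0,"dz": -0.12,"wx": 0,"wy": -0.8,"wz": 0}
  ],
  "claw": 1,
  "grip_force": 25
}}

```text
clock: 0.6
tool_pos: [0.3649, -0.3917, 0.4045]
eef_rot: [-0.351, 0.614, -0.614, 0.351]
contact_force: [0.2, 0.2, -0.4]
opening: 1.001
```

```bash
python3 - <<'E'
from plant import r
from h import *
plan(r,[.6233,.006,.15],.102)
print(r.get_state()['q'])
E
```

```text
sg 1 shift m [-0.4738  0.1076  0.0207] turn/45 [ 0.001 -0.548 -0.   ] along rod in tool [-0.909  0.    -0.418]
sg -1 shift m [-0.4738  0.1076  0.0207] turn/45 [0.000e+00 3.452e+00 1.000e-03] along rod in tool [-0.909  0.    -0.418]
grasp now [ 0.3649 -0.3917  0.2575] axes [[-0.508, -0.0, 0.861], [-0.861, 0.0, -0.508], [-0.0, -1.0, -0.0]] F [ 0.2  0.2 -0.4] op 1.001 t 0.6
[ 0.96031312  0.58661595 -0.36421904  1.83095237  0.28536683  0.77595397
 -0.08631142]
```

Request:
{"op": "arm_command", "data": {
  "deltas": [
    {"dx": -0.045,"dy": 0,"dz": 0.002,"wx": 0,"wy": -0.11,"wz": 0},
    {"dx": -0.09,"dy": 0,"dz": 0.004,"wx": 0,"wy": -0.22,"wz": 0},
    {"dx": -0.135,"dy": 0,"dz": 0.006,"wx": 0,"wy": -0.33,"wz": 0},
    {"dx": -0.18,"dy": 0,"dz": 0.008,"wx": 0,"wy": -0.44,"wz": 0},
    {"dx": -0.225,"dy": 0,"dz": 0.01,"wx": 0,"wy": -0.548,"wz": 0}
  ]
}}

```text
clock: 1.1
tool_pos: [0.4888, -0.2036, 0.4045]
eef_rot: [-0.474, 0.525, -0.525, 0.473]
contact_force: [0.3, -1.3, -0.5]
opening: 1.001
```

```bash
python3 - <<'E'
from plant import r
from h import *
plan(r,[.6233,.006,.15],.102)
print(r.get_state()['q'])
E
```

```text
sg 1 shift m [-0.2224  0.1074  0.1121] turn/45 [ 0.001 -0.002  0.   ] along rod in tool [-1.    -0.    -0.002]
sg -1 shift m [-0.2224  0.1074  0.1121] turn/45 [-0.000e+00  3.998e+00  1.000e-03] along rod in tool [-1.    -0.    -0.002]
grasp now [ 0.4887 -0.2036  0.2575] axes [[-0.104, -0.001, 0.995], [-0.995, -0.0, -0.104], [0.0, -1.0, -0.001]] F [ 0.3 -1.3 -0.5] op 1.001 t 1.1
[ 0.5961905   0.59249095 -0.46598299  1.84452671  0.36144045  0.78953215
 -0.1632441 ]
```

Request:
{"op": "arm_command", "data": {
  "deltas": [
    {"dx": -0.044,"dy": 0,"dz": 0.022,"wx": 0,"wy": 0,"wz": 0},
    {"dx": -0.088,"dy": 0,"dz": 0.044,"wx": 0,"wy": 0,"wz": 0},
    {"dx": -0.132,"dy": 0,"dz": 0.066,"wx": 0,"wy": 0,"wz": 0},
    {"dx": -0.176,"dy": 0,"dz": 0.088,"wx": 0,"wy": 0,"wz": 0},
    {"dx": -0.222,"dy": 0.03,"dz": 0.112,"wx": 0,"wy": 0,"wz": 0}
  ]
}}

```text
clock: 1.6
tool_pos: [0.6207, -0.0006, 0.382]
eef_rot: [0.471, -0.525, 0.527, -0.475]
contact_force: [0.8, -0.9, 0.4]
opening: 0.999
```

```bash
python3 - <<'E'
from plant import r
from h import *
plan(r,[.6233,.006,.075],.102)
c=r.get_calibration('wrist');im=r.snapshot('wrist')
print(proj(c,[.6233,.006,.075]))
cv2.imwrite('pics/w1.png',cv2.cvtColor(im,cv2.COLOR_RGB2BGR))
for b in blobs(cv2.cvtColor(im,cv2.COLOR_RGB2BGR),40,100,9000): print(b,plane(c,b[0],.075).round(4))
E
```

```text
sg 1 shift m [-0.0066  0.1601  0.0009] turn/45 [-0.008 -0.006 -0.003] along rod in tool [-1.     0.002 -0.004]
sg -1 shift m [-0.0066  0.1601  0.0009] turn/45 [ 0.004  3.994 -0.013] along rod in tool [-1.     0.002 -0.004]
grasp now [ 6.216e-01 -5.000e-04  2.350e-01] axes [[-0.106, 0.007, 0.994], [-0.994, 0.001, -0.106], [-0.002, -1.0, 0.007]] F [ 0.8 -0.9  0.4] op 0.999 t 1.6
[255.93721262 172.53613433]
([90.13, 136.04], [77, 122, 25, 27, 277]) [0.4831 0.0537 0.075 ]
([467.64, 306.93], [375, 235, 137, 111, 4764]) [ 0.8217 -0.1546  0.075 ]
```

View pics/w1.png

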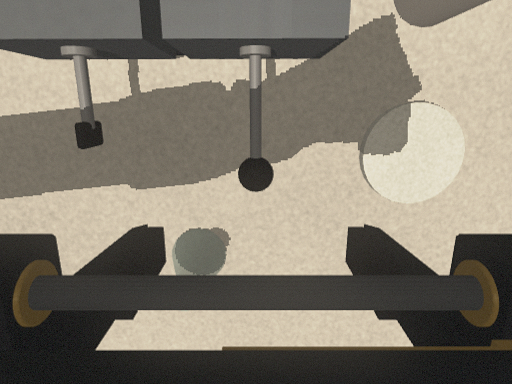

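The wrist view shows the knob at (255,174), against a predicted (256,172.5). The rod runs straight up the picture, and the tab at (90,136) and flask at (200,250) are clear of the descent. Now I'll go down.

Request:
{"op": "arm_command", "data": {
  "deltas": [
    {"dx": 0,"dy": 0.035,"dz": 0,"wx": 0,"wy": 0,"wz": 0},
    {"dx": 0,"dy": 0.07,"dz": 0,"wx": 0,"wy": 0,"wz": 0},
    {"dx": 0,"dy": 0.105,"dz": 0,"wx": 0,"wy": 0,"wz": 0},
    {"dx": 0,"dy": 0.135,"dz": 0,"wx": 0,"wy": 0,"wz": 0},
    {"dx": 0,"dy": 0.152,"dz": 0,"wx": 0,"wy": 0,"wz": 0}
  ]
}}

```text
clock: 2.15
tool_pos: [0.6172, -0.0041, 0.2246]
eef_rot: [-0.474, 0.527, -0.525, 0.471]
contact_force: [0.3, -0.1, 0.4]
opening: 0.999
```

```bash
python3 - <<'E'
from plant import r
from h import *
plan(r,[.6233,.006,.075],.102)
c=r.get_calibration('wrist');im=r.snapshot('wrist')
print(proj(c,[.6233,.006,.075]))
cv2.imwrite('pics/w2.png',cv2.cvtColor(im,cv2.COLOR_RGB2BGR))
E
```

```text
sg 1 shift m [-0.0107  0.0025  0.005 ] turn/45 [ 0.006 -0.006  0.002] along rod in tool [-1.    -0.001 -0.005]
sg -1 shift m [-0.0107  0.0025  0.005 ] turn/45 [-2.000e-03  3.994e+00  1.000e-02] along rod in tool [-1.    -0.001 -0.005]
grasp now [ 0.6164 -0.0042  0.0776] axes [[-0.107, -0.005, 0.994], [-0.994, -0.001, -0.107], [0.001, -1.0, -0.005]] F [ 0.3 -0.1  0.4] op 0.999 t 2.15
[270.2702802  235.87366657]
```

View pics/w2.png

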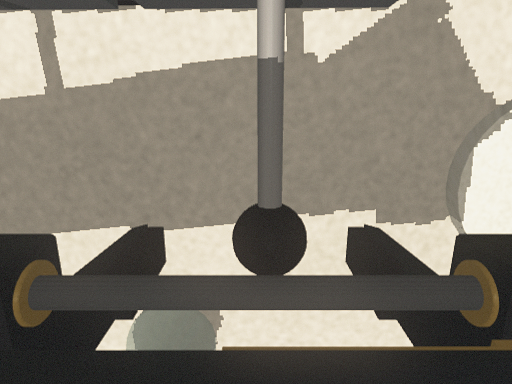

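The wrist view shows the ball at (270,240), about 9 mm ahead of and 5 mm to the side of the grasp point. I'll correct that before gripping.

Request:
{"op": "arm_command", "data": {
  "deltas": [
    {"dx": -0.003,"dy": 0.001,"dz": 0.003,"wx": 0,"wy": -0.006,"wz": 0},
    {"dx": -0.006,"dy": 0.002,"dz": 0.005,"wx": 0.006,"wy": -0.006,"wz": 0},
    {"dx": -0.009,"dy": 0.002,"dz": 0.005,"wx": 0.006,"wy": -0.006,"wz": 0},
    {"dx": -0.009,"dy": 0.002,"dz": 0.005,"wx": 0.006,"wy": -0.006,"wz": 0},
    {"dx": -0.009,"dy": 0.002,"dz": 0.005,"wx": 0.006,"wy": -0.006,"wz": 0}
  ]
}}

```text
clock: 2.7
tool_pos: [0.6246, 0.005, 0.2265]
eef_rot: [0.472, -0.523, 0.526, -0.475]
contact_force: [-0.9, 0.7, -0.4]
opening: 1.004
```

```bash
python3 - <<'E'
from plant import r
from h import *
plan(r,[.6233,.005,.075],.102)
E
```

```text
sg 1 shift m [ 0.0001  0.0045 -0.0014] turn/45 [-0.007 -0.    -0.   ] along rod in tool [-1.  0. -0.]
sg -1 shift m [ 0.0001  0.0045 -0.0014] turn/45 [ 0.     4.    -0.012] along rod in tool [-1.  0. -0.]
grasp now [0.6255 0.0049 0.0795] axes [[-0.102, 0.006, 0.995], [-0.995, -0.001, -0.102], [-0.0, -1.0, 0.006]] F [-0.9  0.7 -0.4] op 1.004 t 2.7
```

Request:
{"op": "arm_command", "data": {
  "deltas": [
    {"dx": 0,"dy": 0.004,"dz": -0.001,"wx": -0.007,"wy": 0,"wz": 0},
    {"dx": 0,"dy": 0.004,"dz": -0.001,"wx": -0.007,"wy": 0,"wz": 0},
    {"dx": 0,"dy": 0.004,"dz": -0.001,"wx": -0.007,"wy": 0,"wz": 0},
    {"dx": 0,"dy": 0.004,"dz": -0.001,"wx": -0.007,"wy": 0,"wz": 0},
    {"dx": 0,"dy": 0.004,"dz": -0.001,"wx": -0.007,"wy": 0,"wz": 0}
  ],
  "claw": -1,
  "grip_force": 25
}}

```text
clock: 3.2
tool_pos: [0.6235, 0.0049, 0.2217]
eef_rot: [-0.474, 0.525, -0.525, 0.474]
contact_force: [-0.0, -1.4, 0.8]
opening: 0.574
```

Request:
{"op": "arm_command", "data": {
  "deltas": [
    {"dx": 0,"dy": 0,"dz": 0,"wx": 0,"wy": 0,"wz": 0},
    {"dx": 0,"dy": 0,"dz": 0,"wx": 0,"wy": 0,"wz": 0},
    {"dx": 0,"dy": 0,"dz": 0,"wx": 0,"wy": 0,"wz": 0},
    {"dx": 0,"dy": 0,"dz": 0,"wx": 0,"wy": 0,"wz": 0},
    {"dx": 0,"dy": 0,"dz": 0,"wx": 0,"wy": 0,"wz": 0}
  ]
}}

```text
clock: 3.7
tool_pos: [0.6235, 0.0049, 0.2218]
eef_rot: [-0.474, 0.525, -0.525, 0.474]
contact_force: [-0.4, -0.5, 0.3]
opening: 0.34
```

```bash
python3 - <<'E'
from plant import r
from h import *
plan(r,[.6233,.005,.075],.102)
c=r.get_calibration('wrist');im=r.snapshot('wrist')
print(proj(c,[.6233,.006,.075]))
cv2.imwrite('pics/w3.png',cv2.cvtColor(im,cv2.COLOR_RGB2BGR))
E
```

```text
sg 1 shift m [-0.0001 -0.0002 -0.0002] turn/45 [ 0.001 -0.001  0.   ] along rod in tool [-1.    -0.    -0.001]
sg -1 shift m [-0.0001 -0.0002 -0.0002] turn/45 [-0.000e+00  3.999e+00  1.000e-03] along rod in tool [-1.    -0.    -0.001]
grasp now [0.6234 0.0049 0.0748] axes [[-0.102, -0.001, 0.995], [-0.995, -0.0, -0.102], [0.0, -1.0, -0.001]] F [-0.4 -0.5  0.3] op 0.34 t 3.7
[256.32239792 259.78035089]
```

View pics/w3.png

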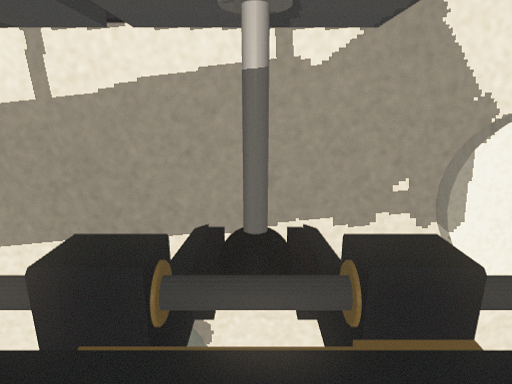

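The pads straddle the ball, centred at about (256,250), with an opening of 30 mm. I'll push in 25 mm.

Request:
{"op": "arm_command", "data": {
  "deltas": [
    {"dx": 0,"dy": 0,"dz": 0,"wx": 0,"wy": 0,"wz": 0},
    {"dx": -0.003,"dy": 0,"dz": 0,"wx": 0,"wy": 0,"wz": 0},
    {"dx": -0.007,"dy": 0,"dz": 0,"wx": 0,"wy": 0,"wz": 0},
    {"dx": -0.011,"dy": 0,"dz": 0,"wx": 0,"wy": 0,"wz": 0},
    {"dx": -0.015,"dy": 0,"dz": 0,"wx": 0,"wy": 0,"wz": 0}
  ]
}}

```text
clock: 4.25
tool_pos: [0.6249, 0.0168, 0.2218]
eef_rot: [0.475, -0.525, 0.527, -0.471]
contact_force: [-1.1, -5.3, 4.0]
opening: 0.337
```

Request:
{"op": "arm_command", "data": {
  "deltas": [
    {"dx": -0.003,"dy": 0,"dz": 0,"wx": 0,"wy": 0,"wz": 0},
    {"dx": -0.006,"dy": 0,"dz": 0,"wx": 0,"wy": 0,"wz": 0},
    {"dx": -0.009,"dy": 0,"dz": 0,"wx": 0,"wy": 0,"wz": 0},
    {"dx": -0.01,"dy": 0,"dz": 0,"wx": 0,"wy": 0,"wz": 0},
    {"dx": -0.01,"dy": 0,"dz": 0,"wx": 0,"wy": 0,"wz": 0}
  ]
}}

```text
clock: 4.75
tool_pos: [0.6261, 0.0302, 0.2217]
eef_rot: [-0.474, 0.525, -0.525, 0.474]
contact_force: [-0.7, 0.2, 1.7]
opening: 0.337
```

```bash
python3 - <<'E'
from plant import r
from h import *
plan(r,[.6258,.0299,.075],.102)
cv2.imwrite('pics/w4.png',cv2.cvtColor(r.snapshot('wrist'),cv2.COLOR_RGB2BGR))
im=cv2.cvtColor(r.snapshot('side'),cv2.COLOR_RGB2BGR)
cv2.imwrite('pics/s4.png',cv2.resize(im[150:384,50:350],(770,600),interpolation=cv2.INTER_CUBIC))
E
```

```text
sg 1 shift m [ 0.0003 -0.0003 -0.0003] turn/45 [ 0.001 -0.    -0.   ] along rod in tool [-1.  0. -0.]
sg -1 shift m [ 0.0003 -0.0003 -0.0003] turn/45 [0.e+00 4.e+00 1.e-03] along rod in tool [-1.  0. -0.]
grasp now [0.626  0.0302 0.0747] axes [[-0.102, -0.001, 0.995], [-0.995, 0.0, -0.102], [-0.0, -1.0, -0.001]] F [-0.7  0.2  1.7] op 0.337 t 4.75
```

View pics/w4.png

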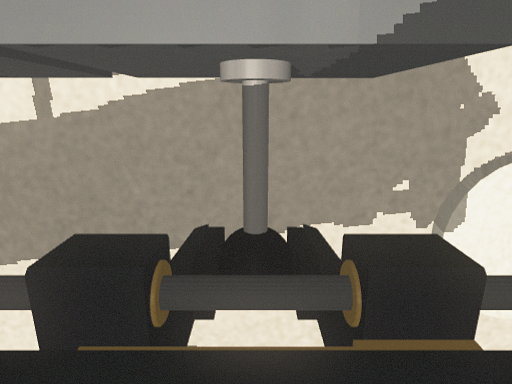

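View pics/s4.png

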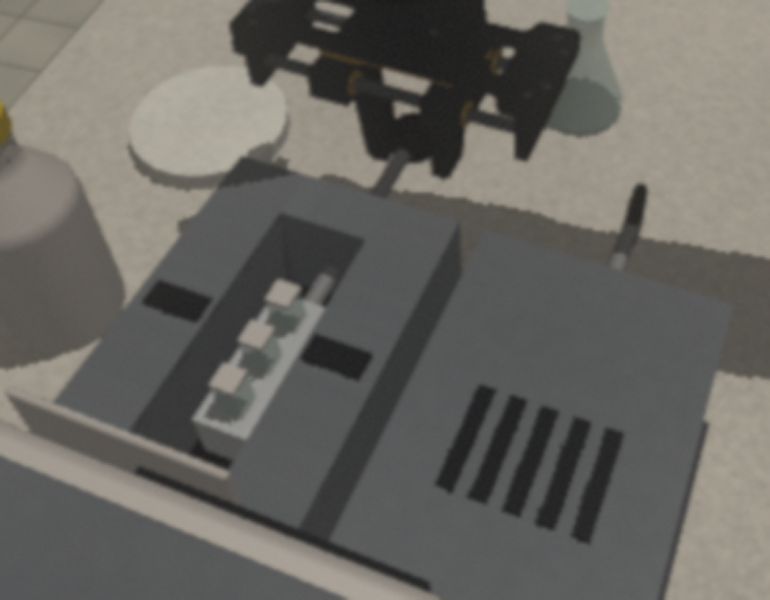

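The middle cell at (258,335) stands on the line between the bars, which run from (177,300) to (337,356). The ball has stayed in the grip and the force is near zero. Now I'll release and lift.

Request:
{"op": "arm_command", "data": {
  "deltas": [
    {"dx": 0,"dy": 0,"dz": 0,"wx": 0,"wy": 0,"wz": 0},
    {"dx": 0,"dy": 0,"dz": 0,"wx": 0,"wy": 0,"wz": 0},
    {"dx": 0,"dy": 0,"dz": 0,"wx": 0,"wy": 0,"wz": 0},
    {"dx": 0,"dy": 0,"dz": 0,"wx": 0,"wy": 0,"wz": 0},
    {"dx": 0,"dy": 0,"dz": 0,"wx": 0,"wy": 0,"wz": 0}
  ],
  "claw": 0.6
}}

```text
clock: 5.35
tool_pos: [0.626, 0.0297, 0.2216]
eef_rot: [-0.474, 0.525, -0.525, 0.473]
contact_force: [0.2, -0.8, 0.0]
opening: 0.769
```

Request:
{"op": "arm_command", "data": {
  "deltas": [
    {"dx": 0,"dy": 0,"dz": 0,"wx": 0,"wy": 0,"wz": 0},
    {"dx": 0,"dy": 0,"dz": 0,"wx": 0,"wy": 0,"wz": 0},
    {"dx": 0,"dy": 0,"dz": 0,"wx": 0,"wy": 0,"wz": 0},
    {"dx": 0,"dy": -0.01,"dz": 0,"wx": 0,"wy": 0,"wz": 0},
    {"dx": 0,"dy": -0.02,"dz": 0,"wx": 0,"wy": 0,"wz": 0}
  ]
}}

```text
clock: 5.85
tool_pos: [0.626, 0.0298, 0.2424]
eef_rot: [-0.474, 0.525, -0.525, 0.474]
contact_force: [-0.5, 0.3, 0.2]
opening: 0.801
```

Request:
{"op": "arm_command", "data": {
  "deltas": [
    {"dx": 0,"dy": -0.025,"dz": 0,"wx": 0,"wy": 0,"wz": 0},
    {"dx": 0,"dy": -0.055,"dz": 0,"wx": 0,"wy": 0,"wz": 0},
    {"dx": 0,"dy": -0.09,"dz": 0,"wx": 0,"wy": 0,"wz": 0},
    {"dx": 0,"dy": -0.12,"dz": 0,"wx": 0,"wy": 0,"wz": 0},
    {"dx": 0,"dy": -0.15,"dz": 0,"wx": 0,"wy": 0,"wz": 0}
  ]
}}

```text
clock: 6.35
tool_pos: [0.626, 0.0298, 0.3943]
eef_rot: [0.474, -0.525, 0.525, -0.474]
contact_force: [-0.1, 0.1, 0.2]
opening: 0.8
```

```bash
python3 - <<'E'
from plant import r
from h import *
cd=r.get_calibration('side')
im=cv2.cvtColor(r.snapshot('side'),cv2.COLOR_RGB2BGR)
cv2.imwrite('pics/s5.png',cv2.resize(im[150:384,50:350],(770,600),interpolation=cv2.INTER_CUBIC))
w=r.get_calibration('wrist');iw=cv2.cvtColor(r.snapshot('wrist'),cv2.COLOR_RGB2BGR)
cv2.imwrite('pics/w5.png',iw)
print('pred knob mid',proj(w,[.6258,.0307,.075]),proj(cd,[.6258,.0307,.075]))
for b in blobs(iw,45,100,5000):print(b,plane(w,b[0],.075).round(4))
s=r.get_state();print(s['clock'],s['tool_pos'],s['contact_force'])
E
```

```text
pred knob mid [251.12791239 175.99099597] [211.32082666 202.58717671]
([229.53, 28.6], [222, 0, 22, 48, 545]) [0.621  0.1608 0.075 ]
([273.29, 12.32], [269, 0, 9, 26, 160]) [0.6594 0.1696 0.075 ]
([258.82, 37.55], [256, 26, 10, 22, 123]) [0.6452 0.1512 0.075 ]
([97.6, 166.08], [86, 153, 23, 28, 298]) [0.4825 0.0553 0.075 ]
([246.84, 168.26], [235, 162, 27, 22, 166]) [0.6225 0.0386 0.075 ]
([152.83, 267.88], [113, 251, 69, 24, 481]) [ 0.5151 -0.0548  0.075 ]
([375.59, 269.43], [344, 260, 66, 15, 381]) [ 0.7437 -0.0811  0.075 ]
6.45 [0.62739035 0.03033156 0.39731774] [0.79317553 0.43415023 0.38220919]
```

View pics/s5.png

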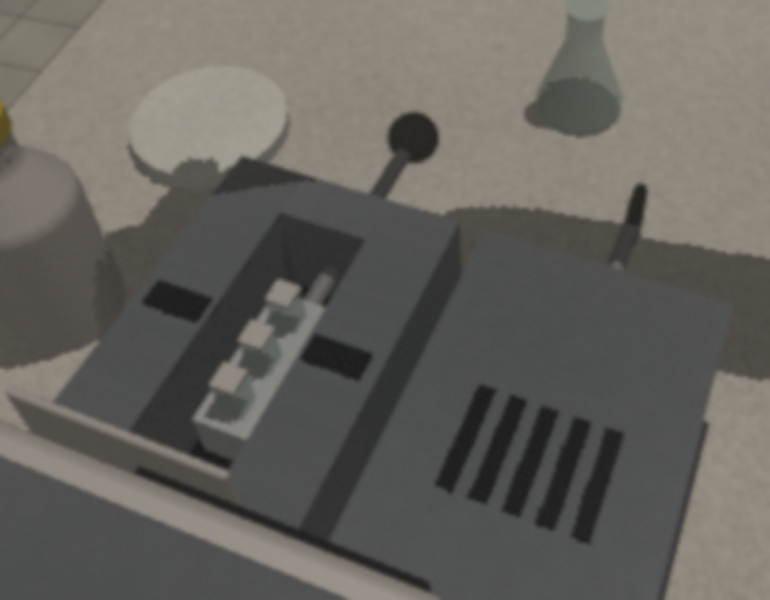

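View pics/w5.png

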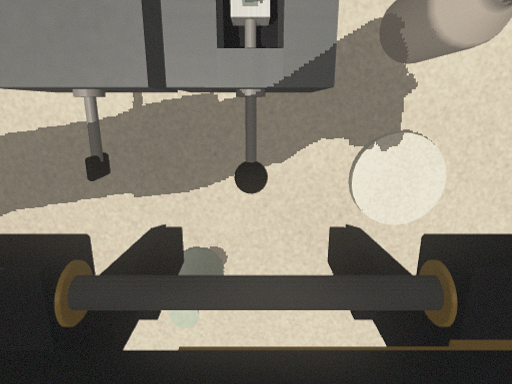

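After release the knob is at (251,177) in the wrist view, against (251,176) predicted for the middle click. The cells haven't moved, and the tab and flask are where they were.

```bash
python3 - <<'E'
from plant import r
print(r.finish_job())
E
```

```text
the job is handed in; nothing more can be done
None
```

The sample changer now sits at its middle click, with the middle of the three cells in line with the beam bars. I gripped the round knob, pushed the rod in 25 mm, let go and lifted clear. I handed the job in at about 6.5 s.

- **Position:** after release, the wrist picture showed the knob within about 1 pixel of where the middle click should put it. In the side picture, the middle cell stood on the line between the two black bars.
- **Other items:** the tab measured within about 2 mm of its earlier position, which is within the camera error. The flask looked undisturbed in the pictures, though I did not re-measure it.
- **Forces:** the highest reading I saw was about 7 N, while pushing. After release it was near zero.
- **Disagreement:** at first descent the arm stopped about 10 mm short of the knob. The wrist picture showed this, and I corrected it before gripping. No other check failed.

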